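# Let the mounting plate down one notch on its ratchet

### The arm

A 6-joint arm with a two-finger parallel gripper is mounted at the origin on the work surface. World frame = base frame: x ahead of the robot, y to its left, z up, the work surface at z = 0. Lengths are in m, angles in rad, forces in N, time in s.
With the tool pointing down it reaches from about 0.425 to 0.95 m from the base axis. Payload 3.5 kg.
Tool frame: the origin (TCP) lies on the centre line of the jaws, within the pads' length; the fingertips stand 11 mm ahead of it and the grasp point (between the pads) lies 8 mm behind it; y points along the fingers, x is the direction in which the jaws open and shut, and the axes are right-handed (so a half turn about y gives the same grasp; the last joint's range is limited). The gripper opens to 85 mm and grips with 20 to 120 N. Pads are 22 mm wide; open, the fingers measure 114 mm over their backs; the gripper's body (76 mm by 85 mm) begins 54 mm behind the grasp point. The pads swing forward as they close: fully open they stand 13 mm farther back than shut.
Start: joints at [1.144, 0.286, 1.577, -0, 1.279, -0.15], TCP at [0.184, 0.649, 0.22] pointing down, gripper open.
Joint ranges: [-2.77, 2.77], [-0.9, 2.22], [0.21, 2.48], [-1.53, 4.67], [0.24, 2.81], [-2.84, 2.84]. Speed limits (rad/s): [2.79, 2.79, 3.14, 3.14, 3.14, 3.14].

### API

Orientations are given as a unit quaternion [x, y, z, w].
In Python, from plant import get_state, read_camera, sign_off gives the robot as it stands.
- The arm moves only by the shell command python3 -m inch 'ROWS' [FORCE]. ROWS is JSON, a list of rows, each an object of numbers: "ax", "ay", "az": the turn, a rotation vector about the tool's x, y, z in rad; "x", "y", "z": the shift along the tool's x, y, z in mm; "hand": the closure, from -1 (fully open) to 1 (shut). In form: [{"ax": .., "ay": .., "az": .., "x": .., "y": .., "z": .., "hand": ..}, ...]. A call has 1 to 5 rows; each row shifts and turns the commanded pose from where the row before left it, along the tool's axes as they then stand; what a row does not reach is not made up. A row lasts 1/12 s, in which the tool goes at most 41.7 mm and 7.16 degrees, less where a joint would pass 70% of its speed; a pose out of reach is approached as far as the arm can. A call with a gripper value outside its range is refused whole. The fingers move at their own pace and stop on an object; FORCE is the grip in N (left out, the last holds). Time passes only in rows, so rows that do not move let the fingers close. It gives the time, the measured TCP pose, the force and the opening at its end, in the units of the state.
- get_state(): the state, without advancing time (a new reading comes with each control period).
- read_camera(name): name is "side" or "top"; returns a dict with "img" (400x640x3 uint8, red, green, blue), "fov_y" (degrees; the focal length in pixels is half the picture's height over the tangent of half this angle, whatever the lens; pixels are square), "cx", "cy" (the principal point, pixels), "T" (4x4, takes a point from camera to world coordinates). Camera axes: x right, y down, z forward; pixel columns grow to the right and rows downward; lengths in m; the calibration is good to about 2 mm. A picture is of the moment at which its call begins. There is no depth.
- sign_off(): hands the job in, once; it reports no verdict.
The state is a dict: "time": time; "qpos": joint angles; "dq": joint speeds; "joint_efforts": joint torques, N m; "eef_pos": TCP position; "tcp_rot": TCP orientation; "contact_force": force on the tool from outside, world axes, zero at the start; "wrist_torque": the same for the moment, N m; "opening": opening from 0.0 (shut) to 1.0 (fully open).
Only numpy, scipy, OpenCV 4.12 (cv2) and the standard library are available. Lean on these libraries where they do the work, as an engineer would, in place of code of your own. Each camera call takes 0.05 s, during which the arm holds its last target. There are 200 camera calls.

### The job

Let the mounting plate on the tilting fixture down by exactly one notch: with a fingertip on its thumb lever lift the pawl out of the ratchet wheel until it falls back and stays up, push the wheel backward by a hand peg (its top going away from you), then flip the pawl down into the next notch. Finish with the wheel pushed back until its tooth is up against the pawl, so that the plate is locked again. Only push, gently, with the fingertips, neither gripping nor lifting anything; keep off the plate and its devices, and leave the loose tools and parts where they are.

Things in the scene. Friction and masses are not known exactly. Their poses are not given: they have to be found in the camera images.
- stand: Fixture bolted to the bench: grey base 190 x 300 x 10 mm, two grey side plates, a level shaft 135 mm above the bench. Origin: centre of the base's underside. x points away from the robot (yaw up to 0.2 rad either way), y left along the shaft, z up; 'ahead' means its +x. The wheel is outside the right side plate (outer face y -140 mm, which rises to 64 mm above the shaft under the pawl pivot).
- shaft (a point): Fixed point on the shaft axis at the ratchet wheel's outer face (fixture x 0, y -163 mm, 135 mm above the bench). The wheel is dark steel, 14 mm thick, 120 mm across the tips of 12 saw teeth 12 mm deep; one notch = 0.524 rad. The shaft is stiff (0.3 N m, some 6 to 7 N at a peg) and stays where it is left.
- wheel (a joint): Turn of wheel, shaft and plate, rad. Grows backward: the wheel's top moves ahead, the plate's far edge sinks. 0 to 0.02 when a tooth is hard against the lowered pawl; starts up to 0.09 below that. With the pawl down it cannot go further backward, but ratchets forward. The next tooth meets the pawl one notch on, at about 0.53. With the pawl up it turns both ways.
- peg (a point): Point on the axis of the hand peg nearest the wheel's top, 42 mm out from the wheel's face (fixture y -205 mm); moves with the wheel. Four steel pegs, 14 mm diameter, stick out of the outer face to y -233 mm, parallel to the shaft, 44 mm from it, 90 degrees apart. At joint wheel 0 this one is 13 mm on the robot's side of the shaft and 42 mm above it; a notch back, about 10 mm ahead, same height.
- pawl (a joint): Swing of the pawl, rad. 0 = nose down between two teeth; grows as the nose lifts and its thumb lever swings ahead. Clear of the teeth from about 0.25. Its weight (200 g, about 1 N at the ball) tips it over at about 0.85: from 0.95 up it falls ahead by itself onto its stop at 1.33 and stays up; pushed back below 0.75 it falls down onto the wheel.
- pawl_pivot (a point): Pawl pivot axis (fixture x +60 mm, y -156 mm, 52 mm above the shaft), parallel to the shaft, fixed. The pawl is a steel arm 12 mm thick in the wheel's plane, reaching 60 mm from the pivot towards the robot; its nose rests on top of the wheel, straight above the shaft.
- lever_ball (a point): Centre of the black 20 mm ball ending the pawl's thumb lever, a 10 mm rod, 72 mm from the pivot, in the wheel's plane. Pawl down: the lever leans 38 degrees from upright towards the robot (ball 16 mm ahead of the shaft, 109 mm above it). Pawl thrown over on its stop: it leans 38 degrees from upright the other way (ball 104 mm ahead of the shaft, 109 mm above it).
- panel: Zinc mounting plate 170 x 236 mm between the side plates (fixture y -118 to +118 mm) with slotted wiring ducts, a row of breakers, a controller and terminals, up to 65 mm proud of it, nowhere more than 85 mm above the shaft. It turns with the wheel: 55 degrees from level with joint wheel at 0, its high edge away from the robot, and 25 degrees one notch back. Origin on the shaft axis. Not to be touched.
- spray_can: Bystander, loose: white can, 54 mm diameter, 165 mm tall, standing to the right of the hand pegs. Origin at its foot.
- screwdriver: Bystander, loose: screwdriver 210 mm long with an orange handle, lying on the bench below the hand pegs. Origin under its middle.
- breaker: Bystander, loose: white miniature circuit breaker 70 x 18 x 77 mm, standing beside the foot of the wheel, towards the robot. Origin under its middle.
- contactor: Bystander, loose: black contactor 80 x 45 x 80 mm at the right of the bench. Origin under its middle.
- tape_roll: Bystander, loose: roll of black tape 84 mm diameter, 19 mm high, lying flat at the right of the bench. Origin under its middle.
- meter: Bystander, loose: yellow multimeter 150 x 75 x 36 mm at the right of the bench. Origin under its middle.
- ferrule_tray: Bystander, loose: grey divided tray 110 x 80 x 35 mm beyond the fixture. Origin under its middle.

How it is judged:
On the way, in this order (a step that is already met when the one before it is completed fails the run):
1. the pawl is lifted clear of the teeth (value of joint pawl above 0.35 rad), for 0.1 s.
2. with the pawl up, the wheel is pushed backward so that a tooth passes under it (value of joint wheel above 0.12 rad and value of joint pawl above 0.25 rad), for 0.1 s.
3. the pawl is back down between the teeth (value of joint pawl below 0.22 rad and value of joint wheel above 0.1 rad), for 0.2 s.
At the end, for the whole second after the job is handed in: The wheel stands one notch back from where a tooth first met the pawl, its next tooth up against the pawl (joint wheel 0.46 to 0.575 rad, caught at about 0.53), the pawl's nose is down between the teeth (joint pawl within 0.06 rad of 0), and all is at rest (value of joint wheel between 0.46 and 0.575 rad and value of joint pawl between -0.06 and 0.06 rad and not (velocity of joint wheel above 0.05 rad/s) and not (velocity of joint wheel below -0.05 rad/s)); the robot touches nothing.
It fails at once if the plate is let down too far (more than a notch and a half) (value of joint wheel above 0.85 rad).
It fails at once if the pawl is gripped or forced (more than 30 N) (contact force between the fingers and pawl above 30 N).
It fails at once if a peg is gripped or the wheel is forced (more than 38 N) (contact force between the fingers and wheel above 38 N).
It fails at once if the plate or the devices on it are touched (contact force between any of the fingers, the arm and panel above 1.5 N).
It fails at once if a bystander is moved, lifted or knocked over (distance of any of spray_can, screwdriver, breaker, contactor, tape_roll, meter, ferrule_tray from where it was at the start of the episode above 0.02 m or angle between any of spray_can, screwdriver, breaker, contactor, tape_roll, meter, ferrule_tray's own z axis and vertical above 0.35 rad).
It also fails if it takes over 58 s, if anything falls off the work surface, if the arm or the gripper's body presses on something with over 40 N, if the wrist force passes 120 N, or if a joint passes its speed limit or range.

## Working session

There is one attempt and no reset: what is moved stays moved. The work goes in short steps, Python scripts to look and compute and a shell command to move; the robot and the scene stay as the last step left them, time stands still between calls to the robot, and variables do not carry over. Pictures are saved under pics/ and viewed, about 8 in all and at most 12, crops included, and the job is handed in when it is done.

```bash
ls; mkdir -p pics; cat > h.py <<'E'
import numpy as np, cv2
from plant import get_state, read_camera, sign_off
from scipy.spatial.transform import Rotation as R
def K(c):
    f=c["img"].shape[0]/2/np.tan(np.radians(c["fov_y"])/2); return f
def proj(c,p):
    T=np.array(c["T"]); q=(np.asarray(p)-T[:3,3])@T[:3,:3]; f=K(c)
    return q[...,:2]/q[...,2:]*f+[c["cx"],c["cy"]]
def ray(c,u,v):
    T=np.array(c["T"]); d=T[:3,:3]@np.array([(u-c["cx"])/K(c),(v-c["cy"])/K(c),1]); return T[:3,3],d/np.linalg.norm(d)
def onz(c,u,v,z):
    o,d=ray(c,u,v); return o+d*(z-o[2])/d[2]
def tri(c1,a,c2,b):
    o1,d1=ray(c1,*a);o2,d2=ray(c2,*b)
    s=np.linalg.lstsq(np.c_[d1,-d2],o2-o1,rcond=None)[0]
    p,q=o1+s[0]*d1,o2+s[1]*d2; return (p+q)/2,np.linalg.norm(p-q)
def save(c,n): cv2.imwrite(f"pics/{n}.png",c["img"][...,::-1])
E
python3 - <<'E'
from h import *
for n in("side","top"):
    c=read_camera(n); save(c,n+"0"); print(n,c["fov_y"],c["cx"],c["cy"],np.round(c["T"],3).tolist())
s=get_state(); print(s); print(R.from_quat(s["tcp_rot"]).as_matrix().round(3))
E
```

```text
pics
side 56.35704802547795 319.97640314123595 201.04492679351378 [[0.782, -0.387, 0.488, 0.07], [-0.623, -0.471, 0.624, -0.711], [-0.012, -0.792, -0.61, 0.768], [0.0, 0.0, 0.0, 1.0]]
top 55.34780936851534 317.80069899515325 192.77104912895308 [[0.01, -0.995, 0.101, 0.42], [-1.0, -0.013, -0.029, -0.107], [0.03, -0.101, -0.994, 1.176], [0.0, 0.0, 0.0, 1.0]]
{'time': 0.1, 'qpos': array([ 1.14395939e+00,  2.87111791e-01,  1.57803005e+00,  6.86174071e-06,
        1.27863125e+00, -1.50007301e-01]), 'dq': array([ 0.00220405, -0.00214148, -0.00360122,  0.00058143, -0.00194761,
       -0.00035342]), 'joint_efforts': array([ 1.36838138e-03, -4.07293904e+01, -2.93700153e+01, -1.04076137e-04,
        3.35664139e-03,  1.29544929e-05]), 'eef_pos': array([0.18419533, 0.64873223, 0.21866269]), 'tcp_rot': array([ 0.5645702 ,  0.42555178, -0.42690928, -0.5638392 ]), 'contact_force': array([ 0.29918206, -1.24670606, -0.30749114]), 'wrist_torque': array([0.0711091 , 0.02812769, 0.02638407]), 'opening': 1.0002858040329539}
[[ 0.273 -0.001 -0.962]
 [ 0.962 -0.002  0.273]
 [-0.002 -1.     0.   ]]
```

View pics/side0.png

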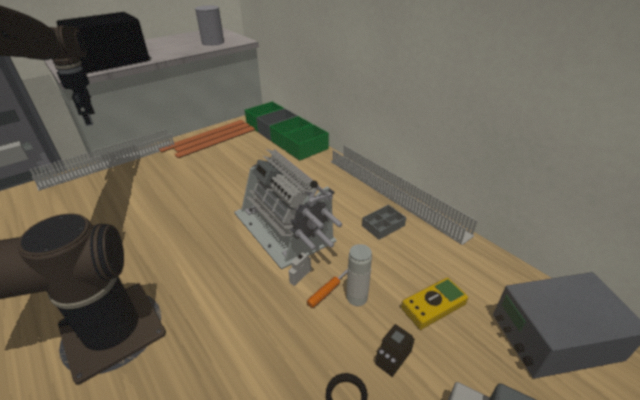

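View pics/top0.png

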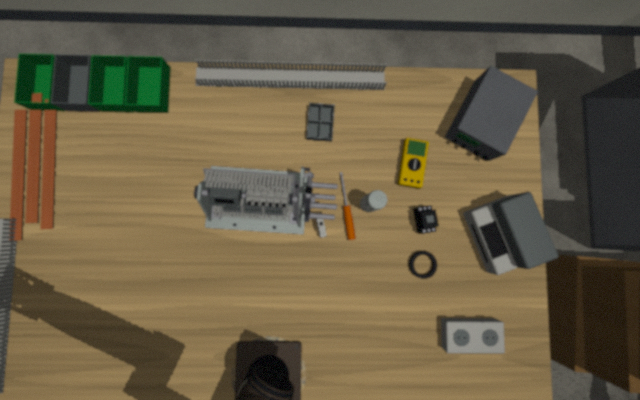

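Both views show the fixture (side ~(290,210), top ~(255,200)); spray can at top (375,200), and the pegs at top (320,185–220). I'll zoom in.

```bash
python3 - <<'E'
from h import *
a=cv2.imread("pics/side0.png")[140:300,220:380]; b=cv2.imread("pics/top0.png")[150:250,190:400]
cv2.imwrite("pics/sz.png",cv2.resize(a,None,fx=3.75,fy=3.75,interpolation=3))
cv2.imwrite("pics/tz.png",cv2.resize(b,None,fx=3.8,fy=3.8,interpolation=3))
E
```

```text
(no output)
```

View pics/sz.png

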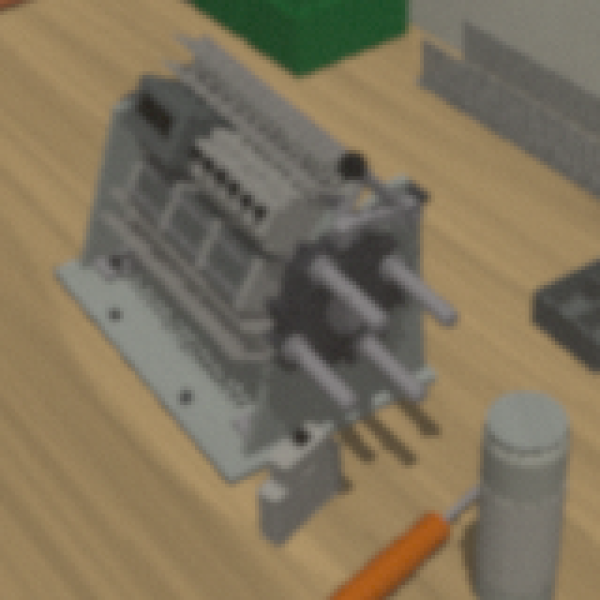

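View pics/tz.png

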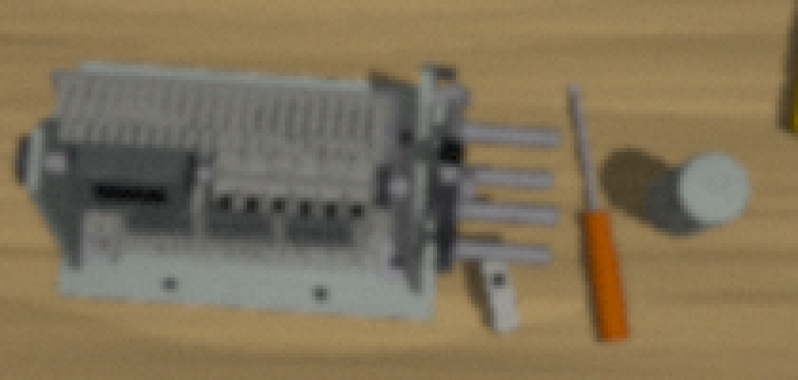

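Crops show: black ball at side (313.9,184.0), top (308.9,189.5). Base front corners are at top (206.3,227.1) and (303.7,233.2), and at side (235.5,212) and (281.9,268). Top-view peg tips are at (336,186), (335,197), (335.5,206.6), (334,217), and the can top is at (377.6,200).

```bash
python3 - <<'E'
from h import *
t=read_camera("top"); s=read_camera("side")
bt=(308.9,189.5); bs=(313.9,184.0)
b,e=tri(s,bs,t,bt); print("ball",b.round(4),e)
L=tri(s,(235.5,212),t,(206.3,227.1)); Rr=tri(s,(281.9,268),t,(303.7,233.2)); print("corners",L,Rr)
for c,(l,r) in ((t,((206.3,227.1),(303.7,233.2))),(s,((235.5,212),(281.9,268)))):
    P=onz(c,*l,.01);Q=onz(c,*r,.01);d=P-Q; yaw=np.arctan2(-d[0],d[1]); print("base",P.round(3),Q.round(3),np.linalg.norm(d),"yaw",yaw)
    Rz=R.from_euler("z",yaw).as_matrix(); o=(P+Q)/2+Rz@[.095,0,0]; print("origin",o.round(4),"ball pred",(o*[1,1,0]+Rz@[.016,-.156,.244]).round(4))
print("can",onz(t,377.6,200,.165).round(3))
# peg tips
for a in ((336,186),(335,197),(335.5,206.6),(334,217)): print([onz(t,*a,z).round(3)[:2] for z in(.177,.148,.122,.093)])
E
```

```text
ball [ 0.5223 -0.1114  0.2438] 0.0021042356267030296
corners (array([0.43125276, 0.19543618, 0.00834879]), np.float64(0.0013263677794952031)) (array([ 0.41472408, -0.09876269,  0.00632252]), np.float64(0.0009590979000810257))
base [0.431 0.195 0.01 ] [ 0.415 -0.099  0.01 ] 0.2947553857140919 yaw -0.0525845127284352
origin [0.5178 0.0432 0.01  ] ball pred [ 0.5256 -0.1135  0.244 ]
base [0.431 0.193 0.01 ] [ 0.413 -0.101  0.01 ] 0.29513731335778237 yaw -0.062296244214507204
origin [0.5167 0.0399 0.01  ] ball pred [ 0.5229 -0.1168  0.244 ]
can [ 0.506 -0.296  0.165]
[array([ 0.541, -0.184]), array([ 0.544, -0.186]), array([ 0.547, -0.188]), array([ 0.551, -0.19 ])]
[array([ 0.512, -0.181]), array([ 0.514, -0.183]), array([ 0.517, -0.185]), array([ 0.519, -0.188])]
[array([ 0.486, -0.183]), array([ 0.488, -0.185]), array([ 0.49 , -0.187]), array([ 0.492, -0.189])]
[array([ 0.459, -0.179]), array([ 0.46 , -0.181]), array([ 0.461, -0.183]), array([ 0.462, -0.185])]
```

```bash
python3 -m inch '[{"ay":-0.109,"y":-30,"hand":1},{"ay":-0.109,"y":-30,"hand":1},{"y":-40,"hand":1},{"z":-40,"hand":1},{"z":-40,"hand":1}]' 20
python3 -m inch '[{"z":-40,"hand":1},{"z":-40,"hand":1},{"z":-40,"hand":1},{"z":-40,"hand":1},{"z":-30,"x":-20,"hand":1}]'
python3 -c "
from h import *
s=get_state();print(R.from_quat(s['tcp_rot']).as_matrix().round(3))"
```

```text
[[ 0.273 -0.001 -0.962]
 [ 0.962 -0.001  0.273]
 [-0.001 -1.     0.   ]]validation failed for argument at $[0]...
validation failed for argument at $[0]...
```

```bash
python3 -m inch '[{"ax":0,"ay":-0.109,"az":0,"x":0,"y":-30,"z":0,"hand":1},{"ax":0,"ay":-0.109,"az":0,"x":0,"y":-30,"z":0,"hand":1},{"ax":0,"ay":0,"az":0,"x":0,"y":-40,"z":0,"hand":1}]' 20
python3 -c "
from h import *
s=get_state();print(R.from_quat(s['tcp_rot']).as_matrix().round(3))"
```

```text
time: 0.45
eef_pos: [0.1838, 0.6479, 0.3171]
tcp_rot: [0.515, 0.484, -0.488, -0.513]
contact_force: [0.0, 0.6, -1.2]
opening: 0.608
[[ 0.055 -0.003 -0.998]
 [ 0.998 -0.007  0.055]
 [-0.007 -1.     0.003]]
```

```bash

python3 -m inch '[{"ax":0,"ay":0,"az":0,"x":0,"y":0,"z":-40,"hand":1},{"ax":0,"ay":0,"az":0,"x":0,"y":0,"z":-40,"hand":1},{"ax":0,"ay":0,"az":0,"x":0,"y":0,"z":-40,"hand":1},{"ax":0,"ay":0,"az":0,"x":0,"y":0,"z":-40,"hand":1},{"ax":0,"ay":0,"az":0,"x":-20,"y":0,"z":-30,"hand":1}]'
python3 -m inch '[{"ax":0,"ay":0,"az":0,"x":-35,"y":0,"z":-20,"hand":1},{"ax":0,"ay":0,"az":0,"x":-35,"y":0,"z":-20,"hand":1},{"ax":0,"ay":0,"az":0,"x":-35,"y":0,"z":-20,"hand":1},{"ax":0,"ay":0,"az":0,"x":-35,"y":0,"z":-20,"hand":1},{"ax":0,"ay":0,"az":0,"x":-40,"y":0,"z":0,"hand":1}]'
python3 -m inch '[{"ax":0,"ay":0,"az":0,"x":-40,"y":0,"z":0,"hand":1},{"ax":0,"ay":0,"az":0,"x":-40,"y":0,"z":0,"hand":1},{"ax":0,"ay":0,"az":0,"x":-40,"y":0,"z":0,"hand":1},{"ax":0,"ay":0,"az":0,"x":-40,"y":0,"z":0,"hand":1},{"ax":0,"ay":0,"az":0,"x":-40,"y":0,"z":0,"hand":1}]'
python3 -m inch '[{"ax":0,"ay":0,"az":0,"x":-40,"y":0,"z":0,"hand":1},{"ax":0,"ay":0,"az":0,"x":-40,"y":0,"z":0,"hand":1},{"ax":0,"ay":0,"az":0,"x":-40,"y":0,"z":0,"hand":1},{"ax":0,"ay":0,"az":0,"x":-40,"y":0,"z":0,"hand":1},{"ax":0,"ay":0,"az":0,"x":-40,"y":0,"z":0,"hand":1}]'
python3 -m inch '[{"ax":0,"ay":0,"az":0,"x":0,"y":0,"z":0,"hand":1},{"ax":0,"ay":0,"az":0,"x":0,"y":0,"z":0,"hand":1}]'
```

```text
time: 0.87
eef_pos: [0.3756, 0.6188, 0.318]
tcp_rot: [0.514, 0.485, -0.485, -0.514]
contact_force: [-0.3, -0.8, -0.5]
opening: 0.003
time: 1.28
eef_pos: [0.4448, 0.4315, 0.3189]
tcp_rot: [0.515, 0.485, -0.485, -0.515]
contact_force: [0.1, -0.7, -0.1]
opening: -0.005
time: 1.7
eef_pos: [0.4298, 0.2324, 0.3197]
tcp_rot: [0.514, 0.485, -0.485, -0.514]
contact_force: [1.2, -1.1, 1.0]
opening: 0.001
time: 2.12
eef_pos: [0.418, 0.0329, 0.32]
tcp_rot: [0.515, 0.485, -0.485, -0.514]
contact_force: [1.5, -0.5, 0.4]
opening: 0.001
time: 2.28
eef_pos: [0.4185, 0.0325, 0.3199]
tcp_rot: [0.516, 0.484, -0.484, -0.516]
contact_force: [-0.3, 0.9, 0.1]
opening: -0.003
```

```bash

python3 -m inch '[{"ax":0,"ay":0,"az":0,"x":-36,"y":0,"z":-16,"hand":1},{"ax":0,"ay":0,"az":0,"x":-36,"y":0,"z":-16,"hand":1},{"ax":0,"ay":0,"az":0,"x":-36,"y":0,"z":-16,"hand":1},{"ax":0,"ay":0,"az":0,"x":-36,"y":0,"z":-17,"hand":1},{"ax":0,"ay":0,"az":0,"x":0,"y":0,"z":0,"hand":1}]'
python3 -m inch '[{"ax":0,"ay":0,"az":0,"x":0,"y":25,"z":0,"hand":1},{"ax":0,"ay":0,"az":0,"x":0,"y":25,"z":0,"hand":1},{"ax":0,"ay":0,"az":0,"x":0,"y":18,"z":0,"hand":1},{"ax":0,"ay":0,"az":0,"x":0,"y":0,"z":0,"hand":1},{"ax":0,"ay":0,"az":0,"x":0,"y":0,"z":0,"hand":1}]'
python3 - <<'E'
from h import *
c=read_camera("side"); d=read_camera("top")
a=cv2.resize(c["img"][130:290,230:390],(500,500),interpolation=3); b=cv2.resize(d["img"][150:250,250:350],(300,300),interpolation=3)
o=np.zeros((500,800,3),np.uint8); o[:,:500]=a; o[:300,500:]=b
cv2.imwrite("pics/c1.png",o[...,::-1])
p=get_state()["eef_pos"]; print(p,proj(c,p),proj(d,p))
E
```

```text
time: 2.7
eef_pos: [0.4769, -0.1168, 0.319]
tcp_rot: [0.515, 0.484, -0.485, -0.515]
contact_force: [-0.9, 0.3, 0.2]
opening: -0.004
time: 3.12
eef_pos: [0.4749, -0.1115, 0.251]
tcp_rot: [-0.513, -0.485, 0.486, 0.515]
contact_force: [0.0, -0.3, 0.1]
opening: 0.004
[ 0.4760649  -0.11253096  0.25354306] [299.14115705 187.90294036] [308.9275862  208.41734525]
```

View pics/c1.png

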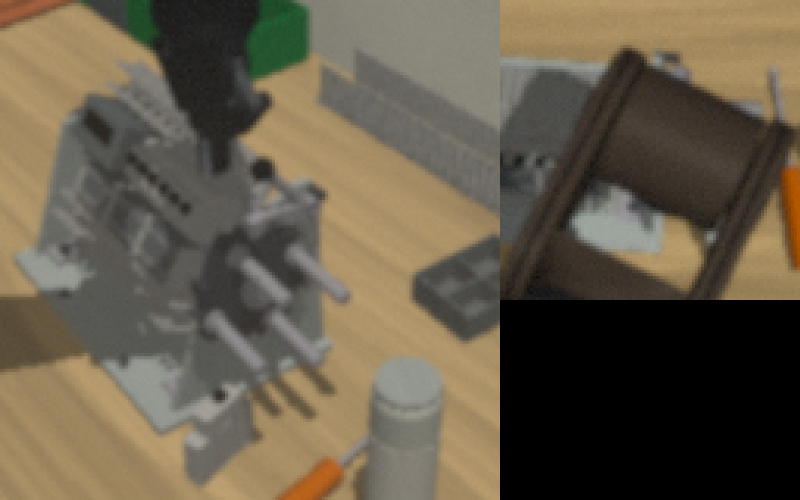

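Side crop: fingertip at about crop (215,175) and the black ball at (262,170), lined up as planned. The tip's lower end is unclear against the plate, so I'll brighten it.

```bash
python3 - <<'E'
from h import *
c=read_camera("side")
p=get_state()["eef_pos"]
a=c["img"][150:220,270:350].astype(float); a=np.clip((a/255)**.6*255*1.1,0,255).astype(np.uint8); a=cv2.resize(a,None,fx=8,fy=8,interpolation=2)
for z in(0,-.011):
    q=(proj(c,p+[0,0,z])-[270,150])*8; cv2.circle(a,tuple(int(i) for i in q),4,(255,0,0),1)
q=(proj(c,[.5223,-.1114,.2438])-[270,150])*8; cv2.circle(a,tuple(int(i) for i in q),4,(0,255,0),1)
cv2.imwrite("pics/c2.png",a[...,::-1])
E
```

```text
(no output)
```

View pics/c2.png

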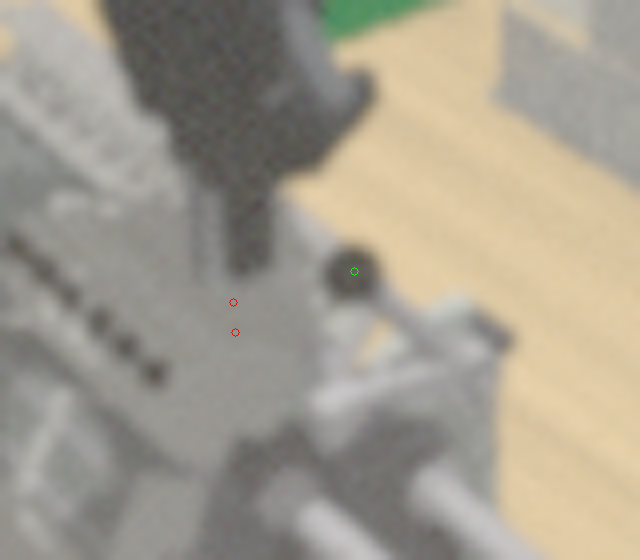

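```bash
python3 - <<'E'
from h import *
c=read_camera("side")
o=cv2.imread("pics/side0.png")[...,::-1]
g=lambda i:cv2.GaussianBlur(i[150:220,270:350].astype(np.float32),(3,3),0)
d=np.abs(g(c["img"])-g(o)).max(2)
a=cv2.resize(np.clip(d*4,0,255).astype(np.uint8),None,fx=5,fy=5,interpolation=0)
b=cv2.resize(o[150:220,270:350],None,fx=5,fy=5,interpolation=2)
p=get_state()["eef_pos"]
for z in(0,-.011):
    q=(proj(c,p+[0,0,z])-[270,150])*5; cv2.circle(a,tuple(int(i) for i in q),4,255,1)
cv2.imwrite("pics/c3.png",np.hstack([np.dstack([a]*3),b[...,::-1]]))
E
```

```text
(no output)
```

View pics/c3.png

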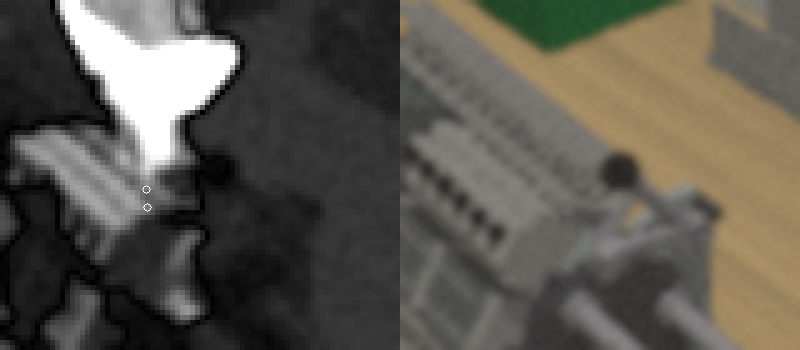

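The dark finger ends near the projected TCP (crop pixel ~(150,178)), about 15 mm higher than expected. I'll lower 8 mm and advance gently, using contact force to check.

```bash

python3 -m inch '[{"ax":0,"ay":0,"az":0,"x":-4,"y":8,"z":-8,"hand":1},{"ax":0,"ay":0,"az":0,"x":0,"y":0,"z":-6,"hand":1},{"ax":0,"ay":0,"az":0,"x":0,"y":0,"z":-4,"hand":1},{"ax":0,"ay":0,"az":0,"x":0,"y":0,"z":0,"hand":1}]'
python3 -m inch '[{"ax":0,"ay":0,"az":0,"x":0,"y":0,"z":-4,"hand":1},{"ax":0,"ay":0,"az":0,"x":0,"y":0,"z":-3,"hand":1},{"ax":0,"ay":0,"az":0,"x":0,"y":0,"z":-3,"hand":1},{"ax":0,"ay":0,"az":0,"x":0,"y":0,"z":0,"hand":1}]'
python3 - <<'E'
from h import *
c=read_camera("side");p=get_state()["eef_pos"]
print(p,get_state()["contact_force"])
a=cv2.resize(c["img"][150:220,270:350],None,fx=8,fy=8,interpolation=2)
for z in(0,-.011):
    q=(proj(c,p+[0,0,z])-[270,150])*8; cv2.circle(a,tuple(int(i) for i in q),4,(255,0,0),1)
cv2.imwrite("pics/c4.png",a[...,::-1])
E
```

```text
time: 3.65
eef_pos: [0.4938, -0.1183, 0.2448]
tcp_rot: [0.515, 0.485, -0.485, -0.514]
contact_force: [-0.9, 0.2, -0.2]
opening: 0.001
time: 3.98
eef_pos: [0.5033, -0.1188, 0.2441]
tcp_rot: [0.515, 0.485, -0.485, -0.514]
contact_force: [0.1, 0.0, 0.3]
opening: -0.004
[ 0.50305563 -0.11873162  0.24401425] [-0.55798418 -0.85387803  0.28603665]
```

View pics/c4.png

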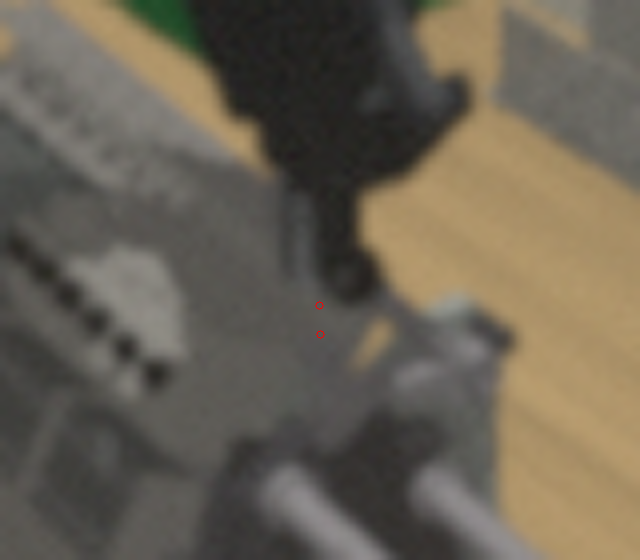

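Fingertip seems to be just reaching the ball (dark blob at (348,278)), with no force yet. I'll lower another 8 mm and go on pushing slowly.

```bash

python3 -m inch '[{"ax":0,"ay":0,"az":0,"x":2,"y":4,"z":4,"hand":1},{"ax":0,"ay":0,"az":0,"x":0,"y":4,"z":0,"hand":1},{"ax":0,"ay":0,"az":0,"x":0,"y":0,"z":-4,"hand":1},{"ax":0,"ay":0,"az":0,"x":0,"y":0,"z":-3,"hand":1},{"ax":0,"ay":0,"az":0,"x":0,"y":0,"z":-3,"hand":1}]'
python3 -m inch '[{"ax":0,"ay":0,"az":0,"x":0,"y":0,"z":-3,"hand":1},{"ax":0,"ay":0,"az":0,"x":0,"y":0,"z":-3,"hand":1},{"ax":0,"ay":0,"az":0,"x":0,"y":0,"z":0,"hand":1}]'
python3 - <<'E'
from h import *
for i in range(3):
    c=read_camera("side");s=get_state();print(s["eef_pos"].round(4),s["contact_force"].round(2))
m=(c["img"].max(2)<60).astype(np.uint8)
save(c,"c5")
E
```

```text
time: 4.45
eef_pos: [0.5078, -0.1168, 0.2368]
tcp_rot: [-0.513, -0.484, 0.486, 0.516]
contact_force: [-9.6, 2.2, 11.5]
opening: 0.001
time: 4.7
eef_pos: [0.5148, -0.1174, 0.2408]
tcp_rot: [-0.514, -0.485, 0.486, 0.515]
contact_force: [-11.8, 3.3, 17.3]
opening: -0.0
[ 0.5148 -0.1174  0.2409] [-10.34   3.03  16.9 ]
[ 0.5148 -0.1174  0.2409] [-10.06   2.75  16.23]
[ 0.5148 -0.1174  0.2409] [-10.83   2.13  16.2 ]
```

Force is −x and strongly upward: the tip is riding on top of the ball, so the real tip is about 20 mm higher than nominal. I'll back off, lower, and push again.

```bash

python3 -m inch '[{"ax":0,"ay":0,"az":0,"x":0,"y":-6,"z":4,"hand":1},{"ax":0,"ay":0,"az":0,"x":0,"y":0,"z":15,"hand":1},{"ax":0,"ay":0,"az":0,"x":0,"y":0,"z":15,"hand":1},{"ax":0,"ay":0,"az":0,"x":0,"y":8,"z":0,"hand":1},{"ax":0,"ay":0,"az":0,"x":0,"y":8,"z":0,"hand":1}]'
python3 -m inch '[{"ax":0,"ay":0,"az":0,"x":0,"y":0,"z":-4,"hand":1},{"ax":0,"ay":0,"az":0,"x":0,"y":0,"z":-4,"hand":1},{"ax":0,"ay":0,"az":0,"x":0,"y":0,"z":-4,"hand":1},{"ax":0,"ay":0,"az":0,"x":0,"y":0,"z":-4,"hand":1},{"ax":0,"ay":0,"az":0,"x":0,"y":0,"z":0,"hand":1}]'
python3 -m inch '[{"ax":0,"ay":0,"az":0,"x":0,"y":0,"z":-3,"hand":1},{"ax":0,"ay":0,"az":0,"x":0,"y":0,"z":-3,"hand":1},{"ax":0,"ay":0,"az":0,"x":0,"y":0,"z":0,"hand":1}]'
```

```text
time: 5.27
eef_pos: [0.4816, -0.1157, 0.226]
tcp_rot: [0.515, 0.485, -0.485, -0.514]
contact_force: [-0.4, 0.0, 0.3]
opening: -0.002
time: 5.68
eef_pos: [0.4982, -0.1166, 0.2261]
tcp_rot: [0.515, 0.485, -0.485, -0.514]
contact_force: [0.6, -0.7, 0.5]
opening: -0.002
time: 5.93
eef_pos: [0.5031, -0.1168, 0.2262]
tcp_rot: [-0.514, -0.485, 0.485, 0.515]
contact_force: [-1.3, 0.2, 1.0]
opening: 0.001
```

```bash

for i in 1; do python3 -m inch '[{"ax":0,"ay":0,"az":0,"x":0,"y":0,"z":-3,"hand":1},{"ax":0,"ay":0,"az":0,"x":0,"y":0,"z":-3,"hand":1},{"ax":0,"ay":0,"az":0,"x":0,"y":0,"z":0,"hand":1}]'; done
python3 -m inch '[{"ax":0,"ay":0,"az":0,"x":0,"y":0,"z":-3,"hand":1},{"ax":0,"ay":0,"az":0,"x":0,"y":0,"z":-3,"hand":1},{"ax":0,"ay":0,"az":0,"x":0,"y":0,"z":0,"hand":1}]'
python3 - <<'E'
from h import *
c=read_camera("side");p=get_state()["eef_pos"]
a=cv2.resize(c["img"][140:220,260:360],None,fx=7,fy=7,interpolation=2)
for z in(0,-.011):
    q=(proj(c,p+[0,0,z])-[260,140])*7; cv2.circle(a,tuple(int(i) for i in q),4,(255,0,0),1)
cv2.imwrite("pics/c6.png",a[...,::-1])
E
```

```text
time: 6.18
eef_pos: [0.5095, -0.1172, 0.2261]
tcp_rot: [0.515, 0.485, -0.485, -0.514]
contact_force: [-0.7, 0.4, 0.6]
opening: -0.001
time: 6.43
eef_pos: [0.5156, -0.1175, 0.2259]
tcp_rot: [0.515, 0.485, -0.485, -0.514]
contact_force: [-1.4, 0.5, 1.0]
opening: -0.002
```

View pics/c6.png

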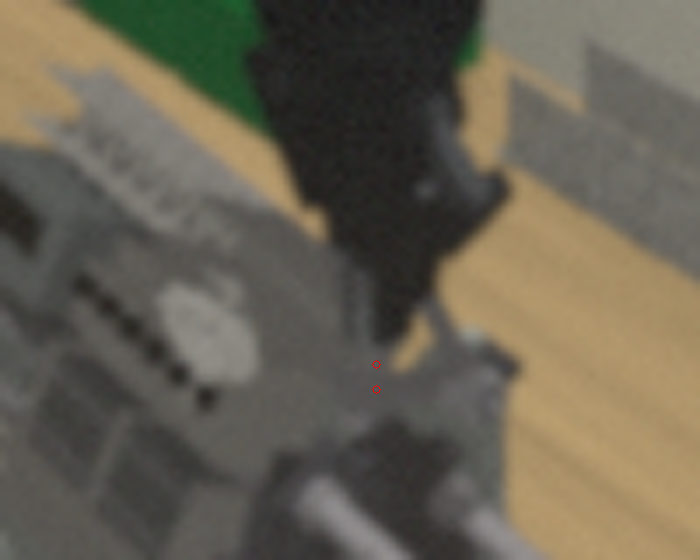

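Lever is moving (rod now steep, around (435,310)), with ~1 N on the tool. I'll continue pushing while rising a little.

```bash

python3 -m inch '[{"ax":0,"ay":0,"az":0,"x":0,"y":-1,"z":-5,"hand":1},{"ax":0,"ay":0,"az":0,"x":0,"y":-1,"z":-5,"hand":1},{"ax":0,"ay":0,"az":0,"x":0,"y":-1,"z":-5,"hand":1},{"ax":0,"ay":0,"az":0,"x":0,"y":-1,"z":-5,"hand":1},{"ax":0,"ay":0,"az":0,"x":0,"y":0,"z":0,"hand":1}]'
python3 -m inch '[{"ax":0,"ay":0,"az":0,"x":0,"y":-1,"z":-5,"hand":1},{"ax":0,"ay":0,"az":0,"x":0,"y":-1,"z":-5,"hand":1},{"ax":0,"ay":0,"az":0,"x":0,"y":-1,"z":-5,"hand":1},{"ax":0,"ay":0,"az":0,"x":0,"y":-1,"z":-5,"hand":1},{"ax":0,"ay":0,"az":0,"x":0,"y":0,"z":0,"hand":1}]'
python3 -m inch '[{"ax":0,"ay":0,"az":0,"x":0,"y":-1,"z":-4,"hand":1},{"ax":0,"ay":0,"az":0,"x":0,"y":-1,"z":-4,"hand":1},{"ax":0,"ay":0,"az":0,"x":0,"y":-1,"z":-4,"hand":1},{"ax":0,"ay":0,"az":0,"x":0,"y":-1,"z":-4,"hand":1},{"ax":0,"ay":0,"az":0,"x":0,"y":0,"z":0,"hand":1}]'
python3 - <<'E'
from h import *
c=read_camera("side")
a=cv2.resize(c["img"][140:220,260:360],None,fx=7,fy=7,interpolation=2)
cv2.imwrite("pics/c7.png",a[...,::-1])
E
```

```text
time: 6.9
eef_pos: [0.5361, -0.1188, 0.2302]
tcp_rot: [0.515, 0.485, -0.485, -0.514]
contact_force: [-0.2, 1.2, -0.7]
opening: -0.002
time: 7.32
eef_pos: [0.5559, -0.1199, 0.2342]
tcp_rot: [0.515, 0.485, -0.485, -0.514]
contact_force: [-0.3, -0.1, -0.2]
opening: -0.005
time: 7.73
eef_pos: [0.5716, -0.1209, 0.2383]
tcp_rot: [0.515, 0.485, -0.485, -0.514]
contact_force: [-0.2, -0.5, 0.8]
opening: 0.002
```

View pics/c7.png

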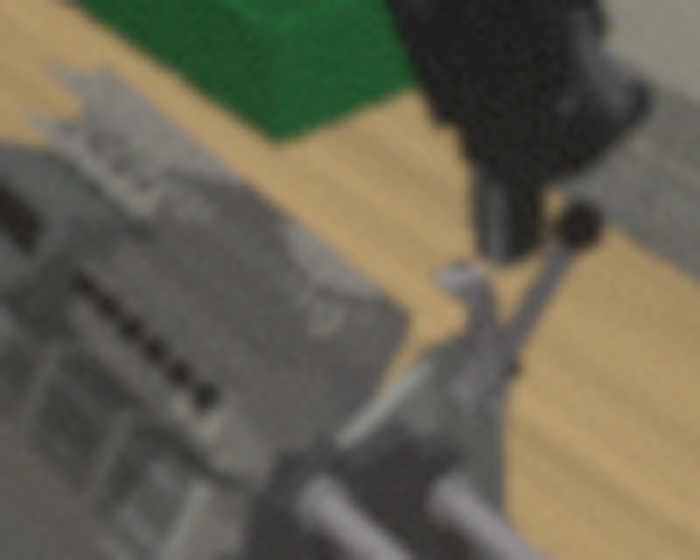

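Pawl thrown over: ball at crop (577,222), i.e. full (342.4,171.7), and the finger is clear between arm and lever. I've viewed 10 pictures. Next I'll check the ball against the expected stop and lift the finger out.

```bash

python3 -m inch '[{"ax":0,"ay":0,"az":0,"x":0,"y":-20,"z":0,"hand":1},{"ax":0,"ay":0,"az":0,"x":0,"y":-20,"z":0,"hand":1},{"ax":0,"ay":0,"az":0,"x":0,"y":-35,"z":0,"hand":1},{"ax":0,"ay":0,"az":0,"x":0,"y":0,"z":0,"hand":1}]'
cat >> h.py <<'E'
def ball(c,u0,r=14):
    u,v=[int(round(i)) for i in u0]; w=c["img"][v-r:v+r+1,u-r:u+r+1].max(2)
    m=(cv2.GaussianBlur(w,(3,3),0)<70).astype(np.uint8); n,l,s,ce=cv2.connectedComponentsWithStats(m)
    return [(ce[i]+[u-r,v-r]).round(1).tolist()+[int(s[i,4])] for i in range(1,n) if s[i,4]>8]
E
python3 - <<'E'
from h import *
c=read_camera("side"); P=[.6125,-.117,.244]; print(proj(c,P),ball(c,proj(c,P)))
print(get_state()["eef_pos"])
E
```

```text
time: 8.12
eef_pos: [0.5733, -0.1217, 0.3209]
tcp_rot: [0.518, 0.487, -0.483, -0.51]
contact_force: [0.9, -0.0, 1.2]
opening: 0.0
[343.48042497 171.98679782] [[342.1, 171.9, 27]]
[ 0.57264447 -0.12144735  0.31818177]
```

```bash

python3 -m inch '[{"ax":0,"ay":0,"az":0,"x":-15,"y":0,"z":30,"hand":1},{"ax":0,"ay":0,"az":0,"x":-15,"y":0,"z":30,"hand":1},{"ax":0,"ay":0,"az":0,"x":-15,"y":0,"z":30,"hand":1},{"ax":0,"ay":0,"az":0,"x":-15,"y":0,"z":30,"hand":1},{"ax":0,"ay":0,"az":0,"x":0,"y":0,"z":0,"hand":1}]'
python3 -m inch '[{"ax":0,"ay":0,"az":0,"x":0,"y":35,"z":0,"hand":1},{"ax":0,"ay":0,"az":0,"x":0,"y":35,"z":0,"hand":1},{"ax":0,"ay":0,"az":0,"x":0,"y":35,"z":0,"hand":1},{"ax":0,"ay":0,"az":0,"x":0,"y":30,"z":0,"hand":1},{"ax":0,"ay":0,"az":0,"x":0,"y":0,"z":0,"hand":1}]'
python3 -m inch '[{"ax":0,"ay":0,"az":0,"x":0,"y":13,"z":0,"hand":1},{"ax":0,"ay":0,"az":0,"x":0,"y":12,"z":0,"hand":1},{"ax":0,"ay":0,"az":0,"x":0,"y":0,"z":0,"hand":1}]'
```

```text
time: 8.58
eef_pos: [0.4436, -0.1746, 0.3115]
tcp_rot: [-0.514, -0.483, 0.485, 0.516]
contact_force: [0.4, 0.1, -0.4]
opening: 0.003
time: 9.0
eef_pos: [0.4432, -0.1705, 0.1699]
tcp_rot: [-0.509, -0.484, 0.486, 0.52]
contact_force: [-1.1, -0.3, -1.0]
opening: 0.0
time: 9.25
eef_pos: [0.4468, -0.1729, 0.1513]
tcp_rot: [-0.513, -0.485, 0.485, 0.516]
contact_force: [-0.2, 1.3, -0.3]
opening: -0.001
```

```bash

python3 -m inch '[{"ax":0,"ay":0,"az":0,"x":-2,"y":-3,"z":-5,"hand":1},{"ax":0,"ay":0,"az":0,"x":0,"y":0,"z":-5,"hand":1},{"ax":0,"ay":0,"az":0,"x":0,"y":0,"z":-4,"hand":1},{"ax":0,"ay":0,"az":0,"x":0,"y":0,"z":-4,"hand":1},{"ax":0,"ay":0,"az":0,"x":0,"y":0,"z":0,"hand":1}]'
python3 -m inch '[{"ax":0,"ay":0,"az":0,"x":0,"y":0,"z":-3,"hand":1},{"ax":0,"ay":0,"az":0,"x":0,"y":0,"z":-3,"hand":1},{"ax":0,"ay":0,"az":0,"x":0,"y":0,"z":-3,"hand":1},{"ax":0,"ay":0,"az":0,"x":0,"y":0,"z":0,"hand":1}]'
python3 - <<'E'
from h import *
c=read_camera("side"); save(c,"p0")
E
```

```text
time: 9.67
eef_pos: [0.4666, -0.177, 0.1568]
tcp_rot: [0.515, 0.485, -0.485, -0.514]
contact_force: [-0.8, -0.5, 0.6]
opening: 0.006
time: 10.0
eef_pos: [0.4729, -0.1771, 0.1563]
tcp_rot: [-0.513, -0.484, 0.487, 0.516]
contact_force: [-7.5, 0.4, 5.0]
opening: -0.005
```

```bash

python3 -m inch '[{"ax":0,"ay":0,"az":0,"x":0,"y":0,"z":-3,"hand":1},{"ax":0,"ay":0,"az":0,"x":0,"y":0,"z":-3,"hand":1},{"ax":0,"ay":0,"az":0,"x":0,"y":0,"z":-2,"hand":1},{"ax":0,"ay":0,"az":0,"x":0,"y":0,"z":0,"hand":1}]'
python3 -m inch '[{"ax":0,"ay":0,"az":0,"x":0,"y":0,"z":-3,"hand":1},{"ax":0,"ay":0,"az":0,"x":0,"y":0,"z":-3,"hand":1},{"ax":0,"ay":0,"az":0,"x":0,"y":0,"z":-1,"hand":1},{"ax":0,"ay":0,"az":0,"x":0,"y":0,"z":0,"hand":1}]'
python3 - <<'E'
from h import *
c=read_camera("side"); save(c,"p1"); cv2.imwrite("pics/p1z.png",cv2.resize(c["img"][180:280,260:370],None,fx=6,fy=6,interpolation=2)[...,::-1])
E
```

```text
time: 10.38
eef_pos: [0.4813, -0.1776, 0.1562]
tcp_rot: [-0.513, -0.484, 0.486, 0.515]
contact_force: [-5.6, -0.1, 4.0]
opening: 0.004
time: 10.72
eef_pos: [0.4884, -0.178, 0.1562]
tcp_rot: [-0.513, -0.484, 0.486, 0.515]
contact_force: [-5.2, -0.1, 4.4]
opening: -0.001
```

View pics/p1z.png

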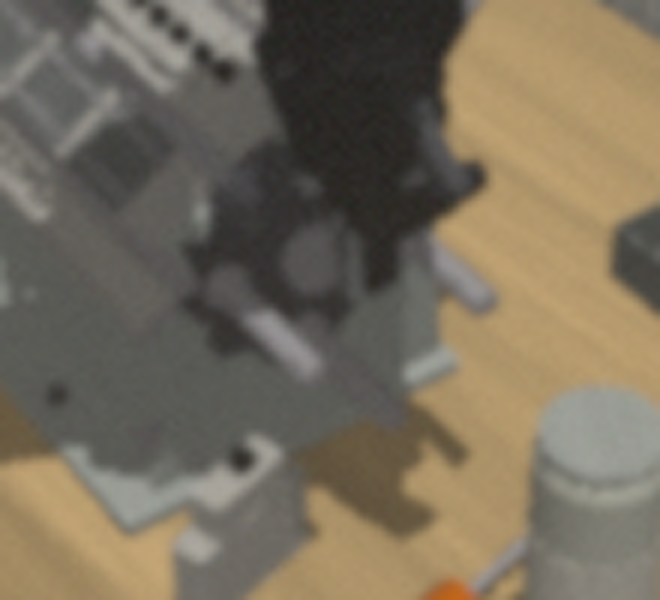

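Finger against the top peg; near peg tip at full (312,240.3), the ahead one at (340.8,229.7), the lower one at (325.5,248.3). From these I'll compute the wheel turn relative to the start picture (tips at (312,245.3), (340,224), (332,244), (320,224)).

```bash
python3 - <<'E'
from h import *
from scipy.optimize import least_squares
c=read_camera("side"); Rz=R.from_euler("z",-.057).as_matrix()
def tip(w,k,o):
    a=np.arctan2(-13,42)+w+k*np.pi/2
    return np.array([o[0],o[1],.135])+Rz@[.044*np.sin(a),-.233,.044*np.cos(a)]
A={0:(320,224),1:(340,224),2:(332,244),3:(312,245.3)}; B={1:(340.8,229.7),2:(325.5,248.3),3:(312,240.3)}
f=lambda p:np.concatenate([proj(c,tip(p[0],k,p[2:]))-A[k] for k in A]+[proj(c,tip(p[1],k,p[2:]))-B[k] for k in B])
r=least_squares(f,[0,.3,.5165,.043]); print(r.x,r.fun.round(1))
E
```

```text
[-0.06120035  0.4123212   0.5175357   0.05258618] [ 1.2  0.6 -0.3 -0.5 -0.7 -0.   0.9  0.7 -0.5 -0.5 -0.6 -0.3 -0.1  0. ]
```

```bash

python3 -m inch '[{"ax":0,"ay":0,"az":0,"x":0,"y":0,"z":8,"hand":1},{"ax":0,"ay":0,"az":0,"x":0,"y":0,"z":8,"hand":1},{"ax":0,"ay":0,"az":0,"x":0,"y":-30,"z":0,"hand":1},{"ax":0,"ay":0,"az":0,"x":0,"y":-35,"z":0,"hand":1},{"ax":0,"ay":0,"az":0,"x":0,"y":-35,"z":0,"hand":1}]'
python3 -m inch '[{"ax":0,"ay":0,"az":0,"x":0,"y":-35,"z":0,"hand":1},{"ax":0,"ay":0,"az":0,"x":0,"y":-35,"z":0,"hand":1},{"ax":0,"ay":0,"az":0,"x":13,"y":0,"z":-36,"hand":1},{"ax":0,"ay":0,"az":0,"x":13,"y":0,"z":-36,"hand":1},{"ax":0,"ay":0,"az":0,"x":13,"y":0,"z":-36,"hand":1}]'
python3 -m inch '[{"ax":0,"ay":0,"az":0,"x":14,"y":0,"z":-36,"hand":1},{"ax":0,"ay":0,"az":0,"x":14,"y":0,"z":-36,"hand":1},{"ax":0,"ay":0,"az":0,"x":0,"y":0,"z":0,"hand":1},{"ax":0,"ay":0,"az":0,"x":0,"y":0,"z":0,"hand":1}]'
```

```text
time: 11.23
eef_pos: [0.4721, -0.1765, 0.2558]
tcp_rot: [-0.514, -0.485, 0.485, 0.515]
contact_force: [0.7, -0.0, 0.6]
opening: 0.002
time: 11.65
eef_pos: [0.5846, -0.1444, 0.3276]
tcp_rot: [0.516, 0.485, -0.484, -0.514]
contact_force: [0.6, -1.0, 0.4]
opening: 0.003
time: 11.98
eef_pos: [0.6575, -0.12, 0.3234]
tcp_rot: [-0.513, -0.485, 0.486, 0.515]
contact_force: [0.0, -0.2, -0.2]
opening: -0.001
```

Down behind the ball, then push back slowly.

```bash

python3 -m inch '[{"ax":0,"ay":0,"az":0,"x":0,"y":30,"z":0,"hand":1},{"ax":0,"ay":0,"az":0,"x":0,"y":30,"z":0,"hand":1},{"ax":0,"ay":0,"az":0,"x":0,"y":30,"z":0,"hand":1},{"ax":0,"ay":0,"az":0,"x":0,"y":5,"z":0,"hand":1},{"ax":0,"ay":0,"az":0,"x":0,"y":0,"z":0,"hand":1}]'
python3 -m inch '[{"ax":0,"ay":0,"az":0,"x":0,"y":0,"z":5,"hand":1},{"ax":0,"ay":0,"az":0,"x":0,"y":0,"z":5,"hand":1},{"ax":0,"ay":0,"az":0,"x":0,"y":0,"z":5,"hand":1},{"ax":0,"ay":0,"az":0,"x":0,"y":0,"z":5,"hand":1},{"ax":0,"ay":0,"az":0,"x":0,"y":0,"z":5,"hand":1}]'
python3 -m inch '[{"ax":0,"ay":0,"az":0,"x":0,"y":0,"z":4,"hand":1},{"ax":0,"ay":0,"az":0,"x":0,"y":0,"z":4,"hand":1},{"ax":0,"ay":0,"az":0,"x":0,"y":0,"z":4,"hand":1},{"ax":0,"ay":0,"az":0,"x":0,"y":0,"z":0,"hand":1}]'
python3 -c "
from h import *
c=read_camera('side');P=[.6125,-.117,.244];print(ball(c,proj(c,P)),proj(c,P),get_state()['contact_force'])"
```

```text
time: 12.4
eef_pos: [0.6545, -0.1209, 0.2285]
tcp_rot: [-0.513, -0.484, 0.486, 0.516]
contact_force: [-0.0, -0.4, 0.7]
opening: 0.001
time: 12.82
eef_pos: [0.6319, -0.1195, 0.2326]
tcp_rot: [0.515, 0.485, -0.485, -0.514]
contact_force: [0.6, 0.8, -0.0]
opening: -0.001
time: 13.15
eef_pos: [0.624, -0.1191, 0.2368]
tcp_rot: [0.519, 0.488, -0.482, -0.51]
contact_force: [6.3, -0.0, 8.0]
opening: 0.001
[[346.5, 164.3, 139]] [343.48042497 171.98679782] [6.36015059 1.02909373 9.43785057]
```

Upward force again: the tip is riding on the ball. I'll back off and go ~12 mm lower.

```bash

python3 -m inch '[{"ax":0,"ay":0,"az":0,"x":0,"y":-3,"z":-5,"hand":1},{"ax":0,"ay":0,"az":0,"x":0,"y":0,"z":-15,"hand":1},{"ax":0,"ay":0,"az":0,"x":0,"y":0,"z":-15,"hand":1},{"ax":0,"ay":0,"az":0,"x":0,"y":8,"z":0,"hand":1},{"ax":0,"ay":0,"az":0,"x":0,"y":7,"z":0,"hand":1}]'
python3 -m inch '[{"ax":0,"ay":0,"az":0,"x":0,"y":0,"z":5,"hand":1},{"ax":0,"ay":0,"az":0,"x":0,"y":0,"z":5,"hand":1},{"ax":0,"ay":0,"az":0,"x":0,"y":0,"z":5,"hand":1},{"ax":0,"ay":0,"az":0,"x":0,"y":0,"z":5,"hand":1},{"ax":0,"ay":0,"az":0,"x":0,"y":0,"z":0,"hand":1}]'
python3 -m inch '[{"ax":0,"ay":0,"az":0,"x":0,"y":0,"z":4,"hand":1},{"ax":0,"ay":0,"az":0,"x":0,"y":0,"z":4,"hand":1},{"ax":0,"ay":0,"az":0,"x":0,"y":0,"z":4,"hand":1},{"ax":0,"ay":0,"az":0,"x":0,"y":0,"z":0,"hand":1}]'
python3 -m inch '[{"ax":0,"ay":0,"az":0,"x":0,"y":0,"z":4,"hand":1},{"ax":0,"ay":0,"az":0,"x":0,"y":0,"z":0,"hand":1}]'
```

```text
time: 13.62
eef_pos: [0.6546, -0.1206, 0.2178]
tcp_rot: [-0.514, -0.485, 0.486, 0.515]
contact_force: [-0.5, 0.3, -0.5]
opening: 0.003
time: 14.03
eef_pos: [0.634, -0.1194, 0.2195]
tcp_rot: [0.515, 0.485, -0.485, -0.514]
contact_force: [-0.7, -0.2, 0.5]
opening: -0.001
time: 14.37
eef_pos: [0.6226, -0.1188, 0.2195]
tcp_rot: [0.515, 0.485, -0.485, -0.514]
contact_force: [1.1, -0.5, 1.2]
opening: -0.001
time: 14.53
eef_pos: [0.6183, -0.1185, 0.2187]
tcp_rot: [-0.514, -0.485, 0.485, 0.515]
contact_force: [0.7, -0.3, -0.5]
opening: -0.001
```

Pushing freely now; carry on past the tipping point.

```bash

python3 -m inch '[{"ax":0,"ay":0,"az":0,"x":0,"y":-1,"z":4,"hand":1},{"ax":0,"ay":0,"az":0,"x":0,"y":-1,"z":4,"hand":1},{"ax":0,"ay":0,"az":0,"x":0,"y":-1,"z":4,"hand":1},{"ax":0,"ay":0,"az":0,"x":0,"y":-1,"z":4,"hand":1},{"ax":0,"ay":0,"az":0,"x":0,"y":0,"z":0,"hand":1}]'
python3 -m inch '[{"ax":0,"ay":0,"az":0,"x":0,"y":-1,"z":4,"hand":1},{"ax":0,"ay":0,"az":0,"x":0,"y":-1,"z":4,"hand":1},{"ax":0,"ay":0,"az":0,"x":0,"y":-1,"z":4,"hand":1},{"ax":0,"ay":0,"az":0,"x":0,"y":-1,"z":2,"hand":1},{"ax":0,"ay":0,"az":0,"x":0,"y":0,"z":0,"hand":1}]'
python3 -m inch '[{"ax":0,"ay":0,"az":0,"x":0,"y":0,"z":0,"hand":1},{"ax":0,"ay":0,"az":0,"x":0,"y":0,"z":0,"hand":1},{"ax":0,"ay":0,"az":0,"x":0,"y":0,"z":0,"hand":1}]'
python3 -c "
from h import *
c=read_camera('side');
for P in ([.5223,-.1114,.2438],[.6125,-.117,.244]):print(proj(c,P),ball(c,proj(c,P)))"
```

```text
time: 14.95
eef_pos: [0.6023, -0.1175, 0.223]
tcp_rot: [-0.514, -0.485, 0.485, 0.515]
contact_force: [0.4, -0.2, 0.6]
opening: 0.0
time: 15.37
eef_pos: [0.5888, -0.1168, 0.2273]
tcp_rot: [0.515, 0.485, -0.485, -0.514]
contact_force: [-0.2, -0.8, 0.4]
opening: 0.002
time: 15.62
eef_pos: [0.5892, -0.1168, 0.2269]
tcp_rot: [0.514, 0.485, -0.485, -0.514]
contact_force: [-0.4, -0.8, 0.5]
opening: -0.002
[314.31742718 183.94789578] [[313.5, 183.8, 30]]
[343.48042497 171.98679782] [[339.8, 164.1, 244]]
```

Pawl has fallen: ball at (313.5,183.8), matching its start. Now back to the peg.

```bash

python3 -m inch '[{"ax":0,"ay":0,"az":0,"x":0,"y":-15,"z":-8,"hand":1},{"ax":0,"ay":0,"az":0,"x":0,"y":-40,"z":0,"hand":1},{"ax":0,"ay":0,"az":0,"x":0,"y":-40,"z":0,"hand":1},{"ax":0,"ay":0,"az":0,"x":-17,"y":0,"z":33,"hand":1},{"ax":0,"ay":0,"az":0,"x":-17,"y":0,"z":34,"hand":1}]'
python3 -m inch '[{"ax":0,"ay":0,"az":0,"x":-17,"y":0,"z":34,"hand":1},{"ax":0,"ay":0,"az":0,"x":-18,"y":0,"z":34,"hand":1},{"ax":0,"ay":0,"az":0,"x":0,"y":0,"z":0,"hand":1},{"ax":0,"ay":0,"az":0,"x":0,"y":40,"z":0,"hand":1},{"ax":0,"ay":0,"az":0,"x":0,"y":40,"z":0,"hand":1}]'
python3 -m inch '[{"ax":0,"ay":0,"az":0,"x":0,"y":35,"z":0,"hand":1},{"ax":0,"ay":0,"az":0,"x":0,"y":30,"z":0,"hand":1},{"ax":0,"ay":0,"az":0,"x":0,"y":0,"z":0,"hand":1},{"ax":0,"ay":0,"az":0,"x":0,"y":0,"z":0,"hand":1}]'
```

```text
time: 16.08
eef_pos: [0.5298, -0.1478, 0.326]
tcp_rot: [0.516, 0.487, -0.485, -0.511]
contact_force: [0.1, -0.7, -0.7]
opening: -0.0
time: 16.5
eef_pos: [0.4599, -0.1798, 0.2448]
tcp_rot: [0.518, 0.486, -0.484, -0.512]
contact_force: [0.9, 0.1, -1.3]
opening: 0.0
time: 16.83
eef_pos: [0.4576, -0.1776, 0.1757]
tcp_rot: [-0.513, -0.485, 0.485, 0.516]
contact_force: [-0.3, -0.6, 0.9]
opening: 0.003
```

```bash

python3 -m inch '[{"ax":0,"ay":0,"az":0,"x":0,"y":19,"z":0,"hand":1},{"ax":0,"ay":0,"az":0,"x":0,"y":0,"z":-10,"hand":1},{"ax":0,"ay":0,"az":0,"x":0,"y":0,"z":-10,"hand":1},{"ax":0,"ay":0,"az":0,"x":0,"y":0,"z":-5,"hand":1},{"ax":0,"ay":0,"az":0,"x":0,"y":0,"z":0,"hand":1}]'
python3 -m inch '[{"ax":0,"ay":0,"az":0,"x":0,"y":0,"z":-3,"hand":1},{"ax":0,"ay":0,"az":0,"x":0,"y":0,"z":-2,"hand":1},{"ax":0,"ay":0,"az":0,"x":0,"y":0,"z":0,"hand":1}]'
python3 -m inch '[{"ax":0,"ay":0,"az":0,"x":0,"y":0,"z":-2,"hand":1},{"ax":0,"ay":0,"az":0,"x":0,"y":0,"z":0,"hand":1}]'
```

```text
time: 17.25
eef_pos: [0.4858, -0.1805, 0.1604]
tcp_rot: [0.516, 0.486, -0.485, -0.513]
contact_force: [0.1, 0.1, 0.0]
opening: 0.001
time: 17.5
eef_pos: [0.4882, -0.1801, 0.1585]
tcp_rot: [-0.514, -0.485, 0.485, 0.514]
contact_force: [-1.9, 0.4, 1.0]
opening: -0.001
time: 17.67
eef_pos: [0.4893, -0.1801, 0.1582]
tcp_rot: [-0.514, -0.484, 0.486, 0.515]
contact_force: [-4.8, -0.8, 3.6]
opening: 0.002
```

```bash

python3 -m inch '[{"ax":0,"ay":0,"az":0,"x":0,"y":0,"z":-2,"hand":1},{"ax":0,"ay":0,"az":0,"x":0,"y":0,"z":0,"hand":1}]'
python3 -m inch '[{"ax":0,"ay":0,"az":0,"x":0,"y":0,"z":-1.5,"hand":1},{"ax":0,"ay":0,"az":0,"x":0,"y":0,"z":0,"hand":1}]'
python3 -m inch '[{"ax":0,"ay":0,"az":0,"x":0,"y":0,"z":-1,"hand":1},{"ax":0,"ay":0,"az":0,"x":0,"y":0,"z":0,"hand":1}]'
python3 -c "
from h import *
c=read_camera('side');P=[.5223,-.1114,.2438];print(ball(c,proj(c,P)))"
```

```text
time: 17.83
eef_pos: [0.4914, -0.1802, 0.158]
tcp_rot: [-0.514, -0.485, 0.486, 0.515]
contact_force: [-5.7, 0.0, 3.8]
opening: -0.003
time: 18.0
eef_pos: [0.4928, -0.1803, 0.158]
tcp_rot: [-0.514, -0.485, 0.486, 0.515]
contact_force: [-4.9, 0.1, 2.9]
opening: -0.002
time: 18.17
eef_pos: [0.4937, -0.1803, 0.1579]
tcp_rot: [-0.514, -0.484, 0.486, 0.515]
contact_force: [-5.6, -0.2, 3.9]
opening: -0.0
[[317.1, 184.7, 611]]
```

```bash

python3 -m inch '[{"ax":0,"ay":0,"az":0,"x":0,"y":0,"z":-1,"hand":1},{"ax":0,"ay":0,"az":0,"x":0,"y":0,"z":0,"hand":1}]'
python3 -m inch '[{"ax":0,"ay":0,"az":0,"x":0,"y":0,"z":-1,"hand":1},{"ax":0,"ay":0,"az":0,"x":0,"y":0,"z":0,"hand":1}]'
```

```text
time: 18.38
eef_pos: [0.4946, -0.1804, 0.1579]
tcp_rot: [-0.514, -0.484, 0.486, 0.515]
contact_force: [-5.2, -0.3, 3.1]
opening: -0.001
time: 18.55
eef_pos: [0.4949, -0.1804, 0.1578]
tcp_rot: [-0.513, -0.484, 0.486, 0.516]
contact_force: [-8.0, -0.5, 4.3]
opening: -0.001
```

```bash

python3 -m inch '[{"ax":0,"ay":0,"az":0,"x":0,"y":0,"z":-1,"hand":1},{"ax":0,"ay":0,"az":0,"x":0,"y":0,"z":0,"hand":1}]'
python3 -m inch '[{"ax":0,"ay":0,"az":0,"x":0,"y":0,"z":-0.7,"hand":1},{"ax":0,"ay":0,"az":0,"x":0,"y":0,"z":0,"hand":1}]'
```

```text
time: 18.72
eef_pos: [0.4949, -0.1804, 0.1578]
tcp_rot: [-0.512, -0.483, 0.487, 0.517]
contact_force: [-10.6, -0.3, 6.5]
opening: -0.001
time: 18.88
eef_pos: [0.495, -0.1804, 0.1578]
tcp_rot: [-0.512, -0.483, 0.488, 0.517]
contact_force: [-11.3, 0.1, 8.4]
opening: -0.001
```

Hard stop at the tooth: position holds at x 0.495 (predicted 0.495–0.496) while the force rises to 14 N. Retreat straight back, up and away, then verify.

```bash

python3 -m inch '[{"ax":0,"ay":0,"az":0,"x":0,"y":0,"z":5,"hand":1},{"ax":0,"ay":0,"az":0,"x":0,"y":0,"z":10,"hand":1},{"ax":0,"ay":0,"az":0,"x":0,"y":0,"z":15,"hand":1},{"ax":0,"ay":0,"az":0,"x":0,"y":-40,"z":0,"hand":1},{"ax":0,"ay":0,"az":0,"x":0,"y":-40,"z":0,"hand":1}]'
python3 -m inch '[{"ax":0,"ay":0,"az":0,"x":0,"y":-40,"z":0,"hand":1},{"ax":0,"ay":0,"az":0,"x":0,"y":-40,"z":0,"hand":1},{"ax":0,"ay":0,"az":0,"x":40,"y":0,"z":0,"hand":1},{"ax":0,"ay":0,"az":0,"x":40,"y":0,"z":0,"hand":1},{"ax":0,"ay":0,"az":0,"x":40,"y":0,"z":0,"hand":1}]'
python3 -m inch '[{"ax":0,"ay":0,"az":0,"x":40,"y":0,"z":0,"hand":1},{"ax":0,"ay":0,"az":0,"x":40,"y":0,"z":0,"hand":1},{"ax":0,"ay":0,"az":0,"x":40,"y":0,"z":0,"hand":1},{"ax":0,"ay":0,"az":0,"x":0,"y":0,"z":0,"hand":1},{"ax":0,"ay":0,"az":0,"x":0,"y":0,"z":0,"hand":1}]'
python3 - <<'E'
from h import *
c=read_camera("side"); save(c,"f"); P=[.5223,-.1114,.2438];print(ball(c,proj(c,P)),get_state()["contact_force"])
cv2.imwrite("pics/fz.png",cv2.resize(c["img"][160:310,250:400],None,fx=4,fy=4,interpolation=2)[...,::-1])
E
```

```text
time: 19.3
eef_pos: [0.465, -0.1768, 0.2339]
tcp_rot: [-0.511, -0.484, 0.485, 0.518]
contact_force: [0.6, -1.6, 0.9]
opening: -0.004
time: 19.72
eef_pos: [0.4757, -0.0583, 0.3191]
tcp_rot: [0.516, 0.485, -0.483, -0.514]
contact_force: [1.0, 0.7, 0.5]
opening: -0.001
time: 20.13
eef_pos: [0.4822, 0.0629, 0.3178]
tcp_rot: [0.514, 0.487, -0.486, -0.513]
contact_force: [-0.5, -0.2, 0.6]
opening: 0.004
[[313.2, 184.5, 31]] [0.18161122 0.44681711 0.04170192]
```

View pics/fz.png

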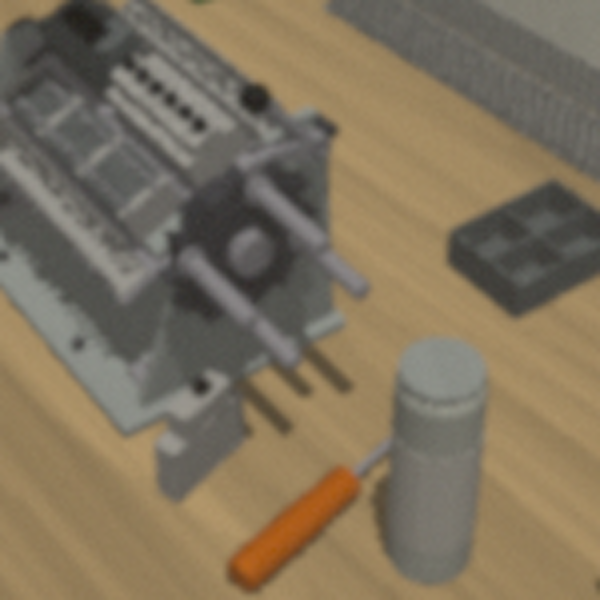

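Final view: pawl down (ball at full (313.2,184.5), start 313.9,184). Peg tips at full (340,231.3) and (322,248); bystanders look undisturbed. One numeric check, then hand in.

```bash
python3 - <<'E'
from h import *
from scipy.optimize import least_squares
c=read_camera("side"); Rz=R.from_euler("z",-.057).as_matrix()
def tip(w,k):
    a=np.arctan2(-13,42)+w+k*np.pi/2
    return np.array([.5175,.0526,.135])+Rz@[.044*np.sin(a),-.233,.044*np.cos(a)]
B={1:(340,231.3),2:(322,248)}
r=least_squares(lambda p:np.concatenate([proj(c,tip(p[0],k))-B[k] for k in B]),[.4]); print(r.x,r.fun.round(1))
if .45<r.x[0]<.6: sign_off(); print("signed off")
E
```

```text
[0.58245875] [-0.2  0.3  0.5  0.8]
the job is handed in; nothing more can be done
signed off
```

The plate is down one notch and locked again, as far as my checks show, and the job is handed in at about 20 s of the 58 s allowed. `sign_off` gives no verdict, so the result is not confirmed.

- **What I did:** I pushed the thumb lever over until the pawl stayed up. I then pushed the top hand peg to about wheel 0.41 rad and flipped the pawl down. Finally I pushed the peg until the tooth stopped hard against the pawl. The stop was at TCP x 0.495, where I predicted 0.495–0.496, with the push rising from about 6 N to 14 N.
- **Pawl at the end:** the ball is at pixel (313.2, 184.5), against (313.9, 184.0) at the start, so the pawl is down.
- **Arm and loose parts:** the arm is clear and reads about zero force. The can, screwdriver, breaker and tray looked undisturbed by eye; the contactor, tape roll and meter were not checked again.
- **Check that disagreed:** the last estimate of the wheel angle from the peg tips gave 0.58 rad, just above the 0.575 limit. I put its error at about 0.05 rad, because it rests on two partly overlapping tips. The hard stop and the finger travel point to about 0.53, and I went with those.
- **Fingertip height:** the fingertip sat roughly 20 mm higher than the stated geometry. On both lever pushes it first rode on top of the ball, with about 20 N and then 11 N measured at the tool. I backed off and repeated each push lower.

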